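# Slide the phone between power block and mini computer onto the charging spot

### The arm

A 7-joint arm with a two-finger parallel gripper is mounted at the origin on the work surface. World frame = base frame: x ahead of the robot, y to its left, z up, the work surface at z = 0. Lengths are in m, angles in rad, forces in N, time in s.
With the tool pointing down it reaches from about 0.4 to 0.85 m from the base axis. Payload 10.4 kg.
Tool frame: the origin (TCP) lies midway between the tips of the shut fingers; the grasp point (between the pads) lies 19 mm behind it; z points along the fingers, y is the line along which they close (so a half turn about z gives the same grasp; the last joint's range is limited). The gripper opens to 87 mm and grips with 3 to 60 N. Pads are 19 mm wide; open, the fingers measure 117 mm over their backs; the gripper's body (75 mm by 190 mm) begins 51 mm behind the grasp point.
Start: joints at [-1.217, 0.332, -0.065, 1.46, 0.022, 1.35, -0.088], TCP at [0.23, 0.581, 0.223] pointing down, gripper open.
Joint ranges: [-2.6, 2.6], [-0.5, 2.12], [-1.47, 1.34], [0.16, 2.42], [-1.27, 4.41], [0.06, 2.06], [-2.6, 2.6]. Speed limits (rad/s): [2.22, 2.22, 2.79, 2.79, 3.14, 3.14, 3.14].

### API

Orientations are given as a unit quaternion [x, y, z, w].
In Python, from bench import sensors, eyes, order gives the robot as it stands.
- The arm moves only by the tool arm_command, never from a script. Its argument "steps" is a list of rows, each an object with "rot": the turn, a rotation vector about the world's x, y, z in degrees, a list of three; "slide": the shift along the world's x, y, z in m, a list of three; "grip": the opening, from 0 (shut) to 1 (fully open). A call has exactly 8 rows; each row shifts and turns the commanded pose from where the row before left it; what a row does not reach is not made up. A row lasts 1/8 s, in which the tool goes at most 62.5 mm and 10.7 degrees, less where a joint would pass 70% of its speed; a pose out of reach is approached as far as the arm can. A call with a gripper value outside its range is refused whole. The fingers move at their own pace and stop on an object; "newtons" is the grip in N (left out, the last holds). Time passes only in rows, so rows that do not move let the fingers close, or fill a call up. It gives the time, the measured TCP pose, the force, the opening and the grip force at its end, in the units of the state.
- sensors.read_state(): the state, without advancing time (a new reading comes with each control period).
- eyes.camera(name): name is "scene" or "top"; returns a dict with "pixels" (400x640x3 uint8, red, green, blue), "intrinsics" (3x3 intrinsics, pixels), "pose" (4x4, takes a point from camera to world coordinates). Camera axes: x right, y down, z forward; pixel columns grow to the right and rows downward; lengths in m; the calibration is good to about 2 mm. A picture is of the moment at which its call begins. There is no depth.
- order.close_job(): hands the job in; it is judged then, once.
Trained networks look in a picture, given as the dict that the camera call returned (one of the last four; its "shot" number tells which), for a name from the list of things; names that differ only in an ending like _2 or _b are one class to them, and where a whole thing is asked for, a point or a joint stands for the part that bears it (a point fixed in the world has none). Each returns a list of dicts, best first, with "conf" (0 to 1); they miss things now and then, are a little off and sometimes report something else, mostly with a low value. They report only what shows in the picture. A call takes as long as a camera call. They do not tell look-alikes from the thing itself.
- eyes.look_for(name, picture): "bbox" ([left, top, right, bottom] in pixels, round what is visible of it).
The state is a dict: "time": time; "joint_positions": joint angles; "joint_vel": joint speeds; "joint_torque": joint torques, N m; "ee_pos": TCP position; "eef_rot": TCP orientation; "ft_force": force on the tool from outside, world axes, zero at the start; "torque": the same for the moment, N m; "width": finger opening in m; "grip_force": force on a finger pad.
Only numpy, scipy, OpenCV 4.12 (cv2) and the standard library are available. Lean on these libraries where they do the work, as an engineer would, in place of code of your own. Each camera call takes 0.05 s, during which the arm holds its last target. There are 200 camera calls.

### The job

With the fingertips, gently push the phone, lying flat, through the narrow gap between the power block and the mini computer until it is centred on the round charging spot behind the gap, then press the power block's push switch down and let it go. Only push: never lift, tip, pinch or press hard on the phone, and leave everything else on the desk where it is.

Things in the scene. Friction and masses are not known exactly. Their poses are not given: they have to be found in the camera images.
- phone: phone in a dark protective case lying screen up on the desk, 76 (x) x 152 (y) x 14 mm (z) with corners of 10 mm radius, about 0.2 kg, slides on the desk with a push of 1 to 2 N; origin at the centre of its underside, y along its length. It starts in the open on the gap's -y side (in the power block's axes), off to one side of the gap's line or the other and turned up to 0.45 rad from the gap's direction
- power_block: fixed white socket block, screwed to the desk, 64 (x) x 260 (y) x 38 mm (z) with upright corners of 14 mm radius; origin at the centre of its underside, y along its length. The gap is a straight lane along its y on its -x side, between its -x face (x = -32 mm) and the mini computer; the phone is pushed along the block's +y. The switch stands on its top near its +y end
- mini_pc: fixed mini computer, grey metal with a black top, 112 (x) x 117 (y) x 37 mm (z), upright corners of 14 mm radius, axes parallel to the power block's; origin at the centre of its underside. Its +x face is the other side of the gap, 82 to 86 mm from the power block
- charger: round charging spot set flush into the desk top, grey disc 86 mm across with thin metal rings and a small cross; origin at its centre, on the desk. It lies in line with the gap, 74 mm to the -x side of the power block's middle line, past the mini computer's +y end; a centred phone still reaches back some way into the gap
- switch (a joint): push switch of the power block: 0 up, 0.005 m fully down; it springs back. Fully down takes about 4 N, and it counts as pressed past 0.0035
- switch_top (a point): centre of the top of the round push switch, a cap 28 mm across standing 8 mm above the power block's top (46 mm above the desk)
- mug: loose bystander: plain white mug, 82 mm across, 95 high, handle on one side; origin at the centre of its underside
- pen_cup: loose bystander: round dark metal pen cup, 76 mm across, 98 high, with pens standing up to about 165 high; origin at the centre of its underside
- stapler: loose bystander: black desk stapler, 32 x 130 x 41 mm, long along its y; origin at the centre of its underside
- mouse: loose bystander: black computer mouse, 58 x 100 x 33 mm, long along its y; origin at the centre of its underside
- earbud_case: loose bystander: small white earbud case lying on the desk just beyond the charging spot, 62 x 48 x 27 mm; origin at the centre of its underside
- toy_car: loose bystander: small wooden toy car, 44 x 80 x 47 mm, long along its y; origin at the centre of its underside
There are look-alikes about, which are no part of the job. Of the things that look like the phone, take the one that is farthest to the robot's left at the start.

How it is judged:
By the outcome, as a careful person would: the job done as asked, in the order asked, and still so for the second after the job is handed in, with the robot touching nothing.
It also fails if it takes over 58 s, if anything falls off the work surface, if the arm or the gripper's body presses on something with over 40 N, if the wrist force passes 120 N, or if a joint passes its speed limit or range.

## Working session

There is one attempt and no reset: what is moved stays moved. The work goes in short steps, Python scripts to look and compute and a tool call to move; the robot and the scene stay as the last step left them, time stands still between calls to the robot, and variables do not carry over. Pictures are saved under pics/ and viewed, at most 10 in all, crops included, and the job is handed in when it is done.

Besides the shell and the picture viewer there is one more tool, called by a JSON object that holds its "fn" and its "kwargs", one argument or row to a line. arm_command: Moves the arm, as the interface text tells. Its arguments: {"type":"object","properties":{"steps":{"type":"array","items":{"type":"object","properties":{"rot":{"type":"array","items":{"type":"number"}},"slide":{"type":"array","items":{"type":"number"}},"grip":{"type":"number"}}}},"newtons":{"type":"number"}},"required":["steps"]}

```bash
mkdir -p pics; cat > h.py <<'E'
import numpy as np, cv2, sys
from bench import sensors, eyes, order
def snap(cam,name):
    p=eyes.camera(cam); cv2.imwrite(f'pics/{name}.png',cv2.cvtColor(np.asarray(p['pixels']),cv2.COLOR_RGB2BGR)); return p
def world(p,uv,z):
    K=np.array(p['intrinsics']);T=np.array(p['pose']);uv=np.atleast_2d(uv).astype(float)
    d=np.c_[uv,np.ones(len(uv))]@np.linalg.inv(K).T@T[:3,:3].T
    return T[:3,3]+d*((z-T[2,3])/d[:,2])[:,None]
def pix(p,X):
    K=np.array(p['intrinsics']);T=np.array(p['pose']);X=np.atleast_2d(X)
    c=(X-T[:3,3])@T[:3,:3]@K.T; return c[:,:2]/c[:,2:]
E
python3 - <<'E'
from h import *
s=sensors.read_state();print(s['time'],s['ee_pos'],s['eef_rot'],s['width'])
for c in('top','scene'):
    p=snap(c,c+'0');print(np.round(p['intrinsics'],1).tolist(),np.round(p['pose'],3).tolist())
    for n in('phone','power_block','mini_pc','charger','switch'):
        print(c,n,[(round(d['conf'],2),np.round(d['bbox']).tolist()) for d in eyes.look_for(n,p)][:4])
E
```

```text
0.0 [0.22982726 0.58080435 0.22174452] [ 1.87275453e-01  9.82307186e-01 -6.97960029e-04 -1.00302006e-04] 0.08682191208088705
[[448.5, 0.0, 317.6], [0.0, 448.5, 193.3], [0.0, 0.0, 1.0]] [[-0.006, -0.994, 0.11, 0.459], [-1.0, 0.003, -0.028, 0.015], [0.028, -0.111, -0.993, 1.097], [0.0, 0.0, 0.0, 1.0]]
top phone [(0.97, [427.0, 257.0, 474.0, 325.0]), (0.96, [434.0, 182.0, 500.0, 220.0]), (0.87, [336.0, 208.0, 407.0, 253.0]), (0.69, [370.0, 119.0, 433.0, 185.0])]
top power_block [(0.58, [228.0, 154.0, 340.0, 192.0])]
top mini_pc [(0.69, [261.0, 218.0, 314.0, 268.0])]
top charger [(0.82, [235.0, 181.0, 271.0, 216.0])]
top switch []
[[386.9, 0.0, 315.2], [0.0, 386.9, 192.8], [0.0, 0.0, 1.0]] [[-0.153, 0.824, -0.546, 1.136], [0.988, 0.13, -0.081, 0.083], [0.004, -0.552, -0.834, 0.932], [0.0, 0.0, 0.0, 1.0]]
scene phone [(0.86, [156.0, 172.0, 213.0, 195.0]), (0.77, [205.0, 208.0, 253.0, 259.0]), (0.76, [209.0, 114.0, 236.0, 154.0]), (0.64, [243.0, 159.0, 296.0, 197.0])]
scene power_block [(0.84, [288.0, 201.0, 384.0, 252.0])]
scene mini_pc [(0.7, [312.0, 154.0, 362.0, 197.0]), (0.41, [351.0, 250.0, 383.0, 280.0])]
scene charger [(0.9, [352.0, 199.0, 383.0, 223.0])]
scene switch []
```

View pics/top0.png

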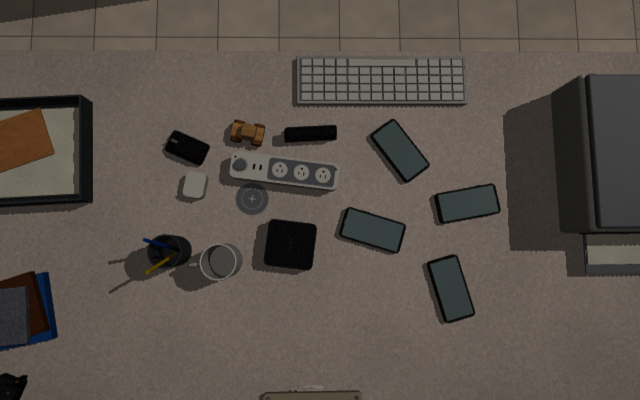

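View pics/scene0.png

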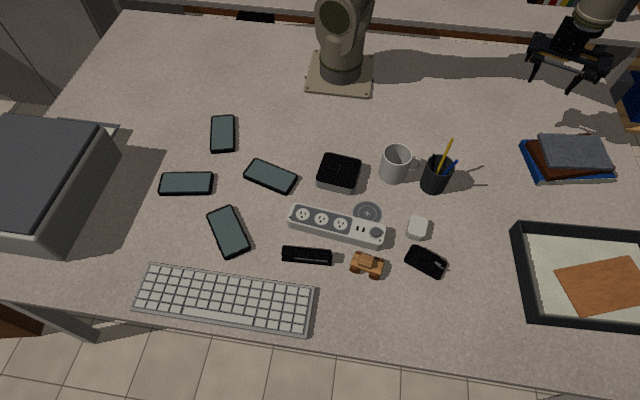

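The phone look-alikes in the top view are at (372,230), (400,150), (467,203) and (451,289). The robot's left is the picture's left (+y), so (372,230) is the one meant. I'll confirm that in an enlarged crop.

```bash
python3 - <<'E'
from h import *
im=cv2.imread('pics/top0.png')[145:285,225:425]
im=cv2.convertScaleAbs(im,alpha=1.6)
cv2.imwrite('pics/crop0.png',cv2.resize(im,None,fx=4,fy=4,interpolation=cv2.INTER_CUBIC))
p=eyes.camera('top')
print(np.round(world(p,[[372,230],[400,150],[467,203],[451,289]],.014),3).tolist())
print(np.round(world(p,[[252.5,198.5]],0),3).tolist())
E
```

```text
[[0.489, -0.148, 0.014], [0.686, -0.221, 0.014], [0.554, -0.382, 0.014], [0.347, -0.335, 0.014]]
[[0.568, 0.143, 0.0]]
```

View pics/crop0.png

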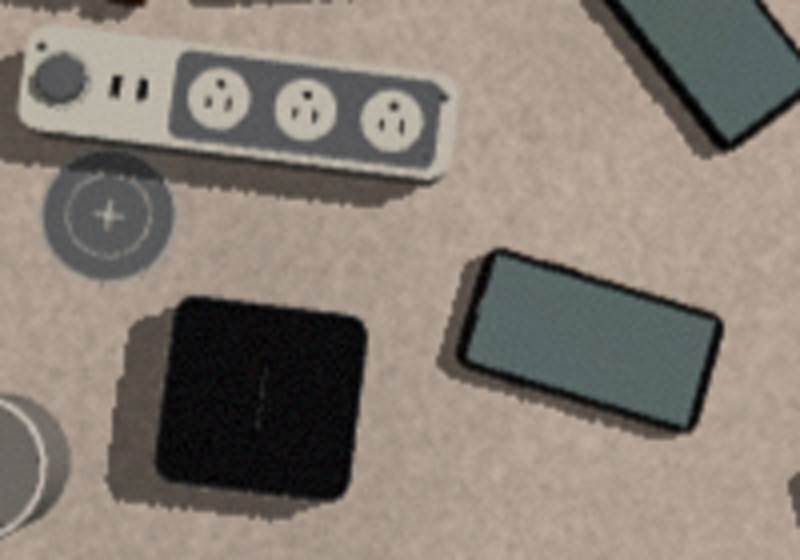

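The crop shows the chosen phone (crop centre 592,340) lying in the open on the gap's -y side. The block, the mini computer and the charger (crop 108,215) are also clear. Next I measure their poses.

```bash
cat >> h.py <<'E'
S=1000.;X0,Y0=.30,-.40   # rectified: col=(y-Y0)*S, row=(x-X0)*S
def rect(p,z):
    w=np.array([[.35,-.35,z],[.35,.25,z],[.75,.25,z],[.75,-.35,z]])
    dst=np.c_[(w[:,1]-Y0)*S,(w[:,0]-X0)*S].astype(np.float32)
    H=cv2.getPerspectiveTransform(pix(p,w).astype(np.float32),dst)
    return cv2.warpPerspective(np.asarray(p['pixels']),H,(700,500),flags=cv2.INTER_CUBIC)
def blob(mask,near):
    m=cv2.morphologyEx(mask.astype(np.uint8),cv2.MORPH_OPEN,np.ones((5,5)))
    cs,_=cv2.findContours(m,cv2.RETR_EXTERNAL,cv2.CHAIN_APPROX_NONE)
    cs=[c for c in cs if cv2.contourArea(c)>800]
    q=((near[1]-Y0)*S,(near[0]-X0)*S)
    c=max(cs,key=lambda c:cv2.pointPolygonTest(c,q,True))
    b=cv2.boxPoints(cv2.minAreaRect(c)); w=np.c_[b[:,1]/S+X0,b[:,0]/S+Y0]
    e1,e2=w[1]-w[0],w[2]-w[1]
    L=e1 if np.hypot(*e1)>np.hypot(*e2) else e2
    if L[1]<0:L=-L
    return w.mean(0),np.degrees(np.arctan2(-L[0],L[1])),sorted([np.hypot(*e1),np.hypot(*e2)])
def phone(p,near):
    im=rect(p,.014).astype(int);r,g,b=im[...,0],im[...,1],im[...,2]
    return blob((g>=r+3)|(im.max(2)<25),near)
E
python3 - <<'E'
from h import *
p=eyes.camera('top')
pr=lambda n,t:print(n,np.round(t[0],4),round(t[1],2),np.round(t[2],4))
pr('phone',phone(p,(.489,-.148)))
im=rect(p,.038).astype(int)
for q in[(.63,.10),(.47,.05)]:print(im[int((q[0]-X0)*S),int((q[1]-Y0)*S)])
m=(im.min(2)>120)&(im[...,0]-im[...,2]<35)
cv2.imwrite('pics/m.png',np.hstack([m*255]).astype(np.uint8))
m2=cv2.morphologyEx(m.astype(np.uint8),cv2.MORPH_CLOSE,np.ones((9,9)))
try: pr('block',blob(m2,(.63,.12)))
except Exception as e: print(e)
im=rect(p,.037);pr('pc',blob(im.max(2)<25,(.47,.05)))
# block corners by eye from crop
c=np.array([[28,25],[457,75],[446,184],[17,128]])/4+[225,145]
w=world(p,c,.038);print(np.round(w[:,:2],4).tolist(),w.mean(0))
print('charger',world(p,[[108/4+225,215/4+145]],0))
print('switch',world(p,[[58/4+225,78/4+145]],.046))
E
```

```text
phone [ 0.4899 -0.1472] -17.1 [0.0762 0.1511]
[54 55 56]
[11  9 11]
max() iterable argument is empty
pc [0.4565 0.0503] -7.13 [0.1083 0.1137]
[[0.6781, 0.1882], [0.6475, -0.0683], [0.5817, -0.0609], [0.616, 0.1937]] [0.63082242 0.06317479 0.038     ]
charger [[0.56764995 0.14389254 0.        ]]
switch [[0.64458174 0.16872852 0.046     ]]
```

Poses agree with the given sizes: block (0.631, 0.063) at yaw -7.15°, gap about 83 mm, charger 73 mm off the block's line. In block axes the phone is at (-114, -226) mm, yaw -10°.

Plan:
1. Square the phone by pushing its long side with both open fingers.
2. Push its rear end through the lane.
3. Press the switch.

{"fn": "arm_command", "kwargs": {
  "steps": [
    {"slide": [0.034,-0.042,0],"rot": [0,0,1.8],"grip": 1},
    {"slide": [0.034,-0.042,0],"rot": [0,0,1.8],"grip": 1},
    {"slide": [0.034,-0.042,0],"rot": [0,0,1.8],"grip": 1},
    {"slide": [0.034,-0.042,0],"rot": [0,0,1.8],"grip": 1},
    {"slide": [0.034,-0.042,0],"rot": [0,0,1.8],"grip": 1},
    {"slide": [0.034,-0.042,0],"rot": [0,0,1.8],"grip": 1},
    {"slide": [0.034,-0.042,0],"rot": [0,0,1.8],"grip": 1},
    {"slide": [0.034,-0.042,0],"rot": [0,0,1.8],"grip": 1}
  ]
}}

```text
time: 1.7
ee_pos: [0.5029, 0.2438, 0.2229]
eef_rot: [0.062, 0.998, 0.0, 0.0]
ft_force: [0.4, 0.9, -0.6]
width: 0.0868
grip_force: 0.0
```

{"fn": "arm_command", "kwargs": {
  "steps": [
    {"slide": [-0.01,-0.048,0],"grip": 1},
    {"slide": [-0.01,-0.048,0],"grip": 1},
    {"slide": [-0.01,-0.048,0],"grip": 1},
    {"slide": [-0.01,-0.048,0],"grip": 1},
    {"slide": [-0.01,-0.048,0],"grip": 1},
    {"slide": [-0.01,-0.048,0],"grip": 1},
    {"slide": [-0.01,-0.048,0],"grip": 1},
    {"slide": [-0.01,-0.048,0],"grip": 1}
  ]
}}

```text
schema error: expected keys rot, slide, grip
```

```bash
cat >> h.py <<'E'
C=np.array([.6308,.0632]);a=np.radians(-7.15)
ex=np.array([np.cos(a),np.sin(a)]);ey=np.array([-np.sin(a),np.cos(a)])
def b2w(x,y): return C+x*ex+y*ey
def w2b(w): d=np.asarray(w)[:2]-C; return np.array([d@ex,d@ey])
def st():
    from scipy.spatial.transform import Rotation as R
    s=sensors.read_state();r=R.from_quat(s['eef_rot']).as_matrix()
    print('t',round(s['time'],2),'tcp',np.round(s['ee_pos'],4),'blk',np.round(w2b(s['ee_pos']),4),'yaw',round(np.degrees(np.arctan2(-r[0,1],r[1,1])),2),'tilt',np.round(r[:2,2],3),'F',np.round(s['ft_force'],2),'w',round(s['width'],3),'j',np.round(s['joint_positions'],2))
    return s
def go(x,y):
    print('to',(x,y),'slide',np.round(b2w(x,y)-np.array(sensors.read_state()['ee_pos'])[:2],4))
E
python3 -c "
from h import *
st();go(-.185,-.226)"
```

```text
t 1.7 tcp [0.5029 0.2438 0.2229] blk [-0.1494  0.1632] yaw -7.12 tilt [0.    0.001] F [ 0.37  0.92 -0.61] w 0.087 j [-0.7   0.18  0.19  1.65 -0.03  1.31  0.94]
to (-0.185, -0.226) slide [-0.0838 -0.3818]
```

{"fn": "arm_command", "kwargs": {
  "steps": [
    {"slide": [-0.01,-0.048,0],"rot": [0,0,0],"grip": 1},
    {"slide": [-0.01,-0.048,0],"rot": [0,0,0],"grip": 1},
    {"slide": [-0.01,-0.048,0],"rot": [0,0,0],"grip": 1},
    {"slide": [-0.01,-0.048,0],"rot": [0,0,0],"grip": 1},
    {"slide": [-0.01,-0.048,0],"rot": [0,0,0],"grip": 1},
    {"slide": [-0.012,-0.048,-0.01],"rot": [0,0,0],"grip": 1},
    {"slide": [-0.012,-0.048,-0.03],"rot": [0,0,0],"grip": 1},
    {"slide": [-0.01,-0.046,-0.04],"rot": [0,0,0],"grip": 1}
  ]
}}

```text
time: 2.7
ee_pos: [0.4181, -0.1384, 0.1427]
eef_rot: [0.063, 0.998, 0.0, 0.002]
ft_force: [1.0, -0.2, -0.4]
width: 0.0869
grip_force: 0.0
```

```bash
python3 -c "
from h import *
st();go(-.185,-.226)"
```

```text
t 2.7 tcp [ 0.4181 -0.1384  0.1427] blk [-0.1859 -0.2265] yaw -7.19 tilt [0.003 0.   ] F [ 1.02 -0.15 -0.44] w 0.087 j [-0.33 -0.04  0.55  2.05  0.02  1.12  1.65]
to (-0.185, -0.226) slide [0.001  0.0004]
```

{"fn": "arm_command", "kwargs": {
  "steps": [
    {"slide": [0,0,-0.025],"rot": [0,0,0],"grip": 1},
    {"slide": [0,0,-0.03],"rot": [0,0,0],"grip": 1},
    {"slide": [0,0,-0.03],"rot": [0,0,0],"grip": 1},
    {"slide": [0,0,-0.02],"rot": [0,0,0],"grip": 1},
    {"slide": [0,0,-0.015],"rot": [0,0,0],"grip": 1},
    {"slide": [0,0,-0.01],"rot": [0,0,0],"grip": 1},
    {"slide": [0,0,-0.006],"rot": [0,0,0],"grip": 1},
    {"slide": [0,0,0],"rot": [0,0,0],"grip": 1}
  ]
}}

```text
time: 3.7
ee_pos: [0.418, -0.1368, 0.0066]
eef_rot: [0.063, 0.998, 0.0, -0.0]
ft_force: [-0.1, 0.3, -0.1]
width: 0.0871
grip_force: 0.0
```

```bash
python3 -c "
from h import *
st();go(-.185,-.226);go(-.1215,-.226)
p=snap('top','top1');print(phone(p,(.489,-.148)))"
```

```text
t 3.7 tcp [ 0.418  -0.1368  0.0066] blk [-0.1863 -0.225 ] yaw -7.19 tilt [-0.  0.] F [-0.09  0.26 -0.14] w 0.087 j [-0.3   0.2   0.55  2.17 -0.15  0.8   1.79]
to (-0.185, -0.226) slide [ 0.0011 -0.0012]
to (-0.1215, -0.226) slide [ 0.0641 -0.0091]
(array([ 0.4466098 , -0.13151222], dtype=float32), np.float32(72.349884), [np.float32(0.15463388), np.float32(0.16684864)])
```

{"fn": "arm_command", "kwargs": {
  "steps": [
    {"slide": [0.006,-0.0008,0],"rot": [0,0,0],"grip": 1},
    {"slide": [0.006,-0.0008,0],"rot": [0,0,0],"grip": 1},
    {"slide": [0.006,-0.0008,0],"rot": [0,0,0],"grip": 1},
    {"slide": [0.006,-0.0008,0],"rot": [0,0,0],"grip": 1},
    {"slide": [0.006,-0.0008,0],"rot": [0,0,0],"grip": 1},
    {"slide": [0.006,-0.0008,0],"rot": [0,0,0],"grip": 1},
    {"slide": [0.006,-0.0008,0],"rot": [0,0,0],"grip": 1},
    {"slide": [0.006,-0.0008,0],"rot": [0,0,0],"grip": 1}
  ]
}}

```text
time: 4.75
ee_pos: [0.4662, -0.143, 0.0065]
eef_rot: [0.063, 0.998, 0.0, -0.0]
ft_force: [-3.8, -0.2, 2.4]
width: 0.0873
grip_force: 1.5
```

```bash
python3 -c "
from h import *
st();go(-.1215,-.226)
p=snap('top','top2')
im=cv2.imread('pics/top2.png')[145:285,225:425]
im=cv2.convertScaleAbs(im,alpha=1.6)
cv2.imwrite('pics/crop2.png',cv2.resize(im,None,fx=4,fy=4,interpolation=cv2.INTER_CUBIC))
"
```

```text
t 4.75 tcp [ 0.4662 -0.143   0.0065] blk [-0.1377 -0.2251] yaw -7.17 tilt [-0.001  0.   ] F [-3.81 -0.22  2.4 ] w 0.087 j [-0.27  0.31  0.53  2.06 -0.21  0.83  1.83]
to (-0.1215, -0.226) slide [ 0.016  -0.0029]
```

View pics/crop2.png

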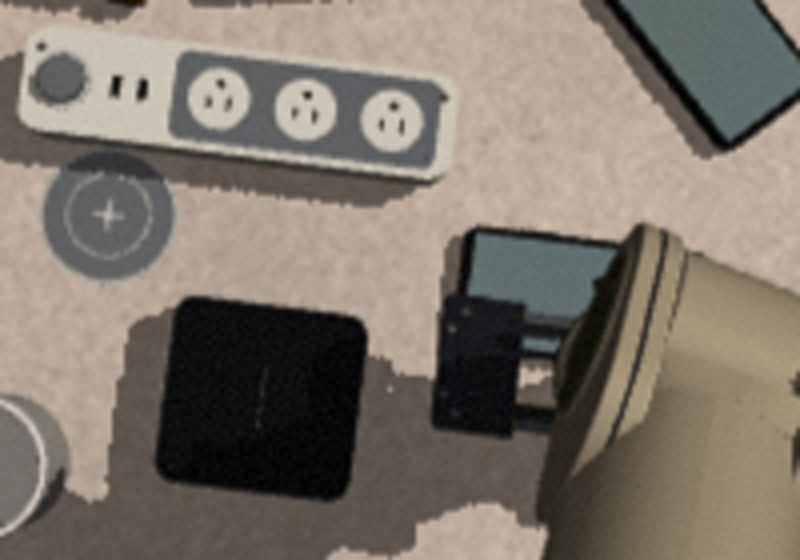

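The crop shows the phone squared to the lane, with its left edge at about crop x=468. I push the remaining 16 mm slowly, then back off.

{"fn": "arm_command", "kwargs": {
  "steps": [
    {"slide": [0.004,-0.0005,0],"rot": [0,0,0],"grip": 1},
    {"slide": [0.004,-0.0005,0],"rot": [0,0,0],"grip": 1},
    {"slide": [0.004,-0.0005,0],"rot": [0,0,0],"grip": 1},
    {"slide": [0.004,-0.0005,0],"rot": [0,0,0],"grip": 1},
    {"slide": [0,0,0],"rot": [0,0,0],"grip": 1},
    {"slide": [-0.015,0.002,0],"rot": [0,0,0],"grip": 1},
    {"slide": [-0.02,0.002,0.02],"rot": [0,0,0],"grip": 1},
    {"slide": [0,0,0.05],"rot": [0,0,0],"grip": 1}
  ]
}}

```text
time: 5.8
ee_pos: [0.4431, -0.1408, 0.0754]
eef_rot: [0.063, 0.998, 0.0, -0.003]
ft_force: [1.7, 0.8, 0.4]
width: 0.0872
grip_force: 0.0
```

```bash
python3 -c "
from h import *
st();go(-.074,-.33)"
```

```text
t 5.8 tcp [ 0.4431 -0.1408  0.0754] blk [-0.1608 -0.2258] yaw -7.22 tilt [-0.005  0.001] F [1.74 0.83 0.43] w 0.087 j [-0.33  0.13  0.58  2.06 -0.09  0.97  1.74]
to (-0.074, -0.33) slide [ 0.0732 -0.1142]
```

{"fn": "arm_command", "kwargs": {
  "steps": [
    {"slide": [0,0,0.03],"rot": [0,0,-6],"grip": 0.25},
    {"slide": [0.01,-0.018,0.01],"rot": [0,0,-10.5],"grip": 0.25},
    {"slide": [0.01,-0.018,0],"rot": [0,0,-10.5],"grip": 0.25},
    {"slide": [0.01,-0.018,0],"rot": [0,0,-10.5],"grip": 0.25},
    {"slide": [0.01,-0.018,0],"rot": [0,0,-10.5],"grip": 0.25},
    {"slide": [0.01,-0.018,0],"rot": [0,0,-10.5],"grip": 0.25},
    {"slide": [0.01,-0.019,0],"rot": [0,0,-10.5],"grip": 0.25},
    {"slide": [0.011,-0.02,0],"rot": [0,0,-10.5],"grip": 0.25}
  ]
}}

```text
time: 6.8
ee_pos: [0.5174, -0.2706, 0.1165]
eef_rot: [0.689, 0.725, 0.0, -0.0]
ft_force: [-0.2, 0.0, -0.8]
width: 0.0233
grip_force: 0.0
```

```bash
python3 -c "
from h import *
st();go(-.074,-.345)
p=snap('top','top3');t=phone(p,(.53,-.14));print(t,w2b(t[0]),'rel yaw',t[1]+7.15)
im=cv2.imread('pics/top3.png')[145:285,225:425]
im=cv2.convertScaleAbs(im,alpha=1.6)
cv2.imwrite('pics/crop3.png',cv2.resize(im,None,fx=4,fy=4,interpolation=cv2.INTER_CUBIC))
"
```

```text
t 6.8 tcp [ 0.5174 -0.2706  0.1165] blk [-0.071  -0.3453] yaw -87.06 tilt [0.    0.001] F [-0.23  0.03 -0.77] w 0.023 j [-0.23  0.41  0.79  1.74 -0.32  1.13  0.71]
to (-0.074, -0.345) slide [-0.0029  0.0007]
(array([ 0.5303833 , -0.14530596], dtype=float32), np.float32(-6.842778), [np.float32(0.075895496), np.float32(0.15055983)]) [-0.07368364 -0.21938316] rel yaw 0.3072219
```

View pics/crop3.png

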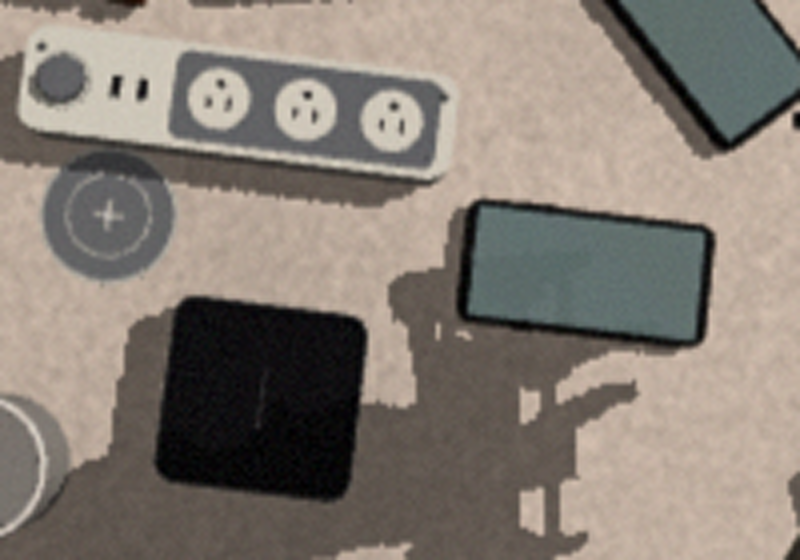

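The crop shows the phone in line with the lane (centre at crop 586,272) and undisturbed surroundings. Measured in block axes it is at (-73.7, -219.4) mm, yaw +0.3°. Next I descend behind it.

{"fn": "arm_command", "kwargs": {
  "steps": [
    {"slide": [0,0.01,0],"rot": [0,0,-5],"grip": 0.25},
    {"slide": [-0.0004,0.0105,0],"rot": [0,0,-5.1],"grip": 0.25},
    {"slide": [0,0,-0.025],"rot": [0,0,0],"grip": 0.25},
    {"slide": [0,0,-0.03],"rot": [0,0,0],"grip": 0.25},
    {"slide": [0,0,-0.027],"rot": [0,0,0],"grip": 0.25},
    {"slide": [0,0,-0.018],"rot": [0,0,0],"grip": 0.25},
    {"slide": [0,0,-0.009],"rot": [0,0,0],"grip": 0.25},
    {"slide": [0,0,0],"rot": [0,0,0],"grip": 0.25}
  ]
}}

```text
time: 7.85
ee_pos: [0.5174, -0.2498, 0.0076]
eef_rot: [0.748, 0.664, -0.0, -0.0]
ft_force: [-0.1, 1.2, -0.4]
width: 0.0217
grip_force: 0.0
```

```bash
python3 -c "
from h import *
st();go(-.074,-.325);go(-.074,-.225)"
```

```text
t 7.85 tcp [ 0.5174 -0.2498  0.0076] blk [-0.0736 -0.3246] yaw -96.79 tilt [-0.  0.] F [-0.12  1.18 -0.37] w 0.022 j [-0.22  0.54  0.74  1.84 -0.45  0.93  0.6 ]
to (-0.074, -0.325) slide [-0.0004 -0.0003]
to (-0.074, -0.225) slide [0.012  0.0989]
```

{"fn": "arm_command", "kwargs": {
  "steps": [
    {"slide": [0.0005,0.004,0],"rot": [0,0,-0.3],"grip": 0.25},
    {"slide": [0.0007,0.006,0],"rot": [0,0,0],"grip": 0.25},
    {"slide": [0.001,0.008,0],"rot": [0,0,0],"grip": 0.25},
    {"slide": [0.001,0.008,0],"rot": [0,0,0],"grip": 0.25},
    {"slide": [0.001,0.008,0],"rot": [0,0,0],"grip": 0.25},
    {"slide": [0.001,0.008,0],"rot": [0,0,0],"grip": 0.25},
    {"slide": [0.001,0.008,0],"rot": [0,0,0],"grip": 0.25},
    {"slide": [0.001,0.008,0],"rot": [0,0,0],"grip": 0.25}
  ]
}}

```text
time: 8.85
ee_pos: [0.5249, -0.1915, 0.0077]
eef_rot: [0.75, 0.662, 0.0, 0.0]
ft_force: [-0.2, -4.7, 3.3]
width: 0.0216
grip_force: 2.3
```

```bash
python3 -c "
from h import *
s=st()
p=snap('top','top4');y=w2b(s['ee_pos'])[1]+.0855;t=phone(p,b2w(-.074,y+.04));print(t,w2b(t[0]),'rel yaw',t[1]+7.15,'exp',y)
im=cv2.imread('pics/top4.png')[145:285,225:425]
im=cv2.convertScaleAbs(im,alpha=1.6)
cv2.imwrite('pics/crop4.png',cv2.resize(im,None,fx=4,fy=4,interpolation=cv2.INTER_CUBIC))
"
```

```text
t 8.85 tcp [ 0.5249 -0.1915  0.0077] blk [-0.0734 -0.2659] yaw -97.11 tilt [ 0. -0.] F [-0.15 -4.71  3.34] w 0.022 j [-0.34  0.51  0.75  1.88 -0.43  0.92  0.49]
(array([ 0.6059501 , -0.16019672], dtype=float32), np.float32(52.58037), [np.float32(0.16209278), np.float32(0.30792826)]) [ 0.00314897 -0.22475252] rel yaw 59.730373 exp -0.18041396776938373
```

View pics/crop4.png

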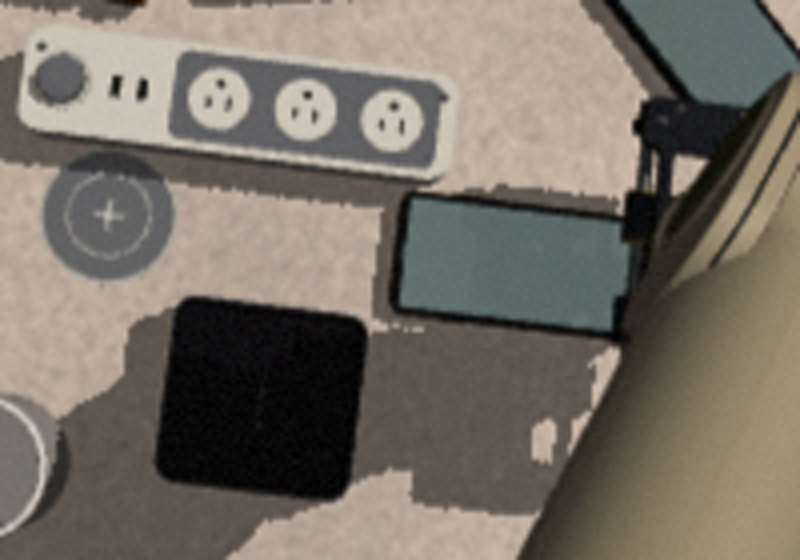

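The crop shows the phone straight, with its front (crop x≈398) about to enter the lane mouth. There is a 3 N upward reaction on the tool, so I back off, lower the tips 3 mm, and continue.

{"fn": "arm_command", "kwargs": {
  "steps": [
    {"slide": [-0.0005,-0.004,0],"rot": [0,0,0],"grip": 0.25},
    {"slide": [0,0,-0.0032],"rot": [0,0,0],"grip": 0.25},
    {"slide": [0.0005,0.004,0],"rot": [0,0,0],"grip": 0.25},
    {"slide": [0.0007,0.006,0],"rot": [0,0,0],"grip": 0.25},
    {"slide": [0.0007,0.006,0],"rot": [0,0,0],"grip": 0.25},
    {"slide": [0.0007,0.006,0],"rot": [0,0,0],"grip": 0.25},
    {"slide": [0.0007,0.006,0],"rot": [0,0,0],"grip": 0.25},
    {"slide": [0.0007,0.006,0],"rot": [0,0,0],"grip": 0.25}
  ]
}}

```text
time: 9.9
ee_pos: [0.5283, -0.1613, 0.0044]
eef_rot: [0.749, 0.662, 0.0, 0.0]
ft_force: [-0.2, -1.0, -0.9]
width: 0.0214
grip_force: 0.6
```

```bash
cat >> h.py <<'E'
def lane(p,front):
    """phone's visible front part in the lane: front edge y' and side edges x' from a block-aligned rectified view"""
    im=rect(p,.014).astype(int)
    def s(x,y):
        w=b2w(x,y);return im[int(round((w[0]-X0)*S)),int(round((w[1]-Y0)*S))]
    for dy in(-.02,-.06):
        row=[s(x/1000,front+dy) for x in range(-122,-25)]
        scr=[x for x,v in zip(range(-122,-25),row) if v[1]>=v[0]+3 and v.max()>40]
        print('screen x mm at y',round(front+dy,3),min(scr,default=None),max(scr,default=None))
    for x in(-.094,-.074,-.054):
        ys=[y for y in range(int(front*1000)-30,int(front*1000)+15) if (lambda v:v[1]>=v[0]+3 and v.max()>40)(s(x,y/1000))]
        print('screen front at x',x,max(ys,default=None))
E
python3 -c "
from h import *
s=st()
p=snap('top','top5');y=w2b(s['ee_pos'])[1]+.0095+.152;print('front exp',y);lane(p,y)
q=eyes.camera('top')
"
```

```text
t 9.9 tcp [ 0.5283 -0.1613  0.0044] blk [-0.0738 -0.2355] yaw -97.08 tilt [ 0. -0.] F [-0.2  -1.02 -0.89] w 0.021 j [-0.4   0.5   0.74  1.9  -0.43  0.9   0.43]
front exp -0.0739649814310919
screen x mm at y -0.094 -106 -40
screen x mm at y -0.134 -106 -40
screen front at x -0.094 -80
screen front at x -0.074 -78
screen front at x -0.054 -80
```

The tool force is down to about 1 N, and the phone is centred at x'≈-73 mm and straight.

{"fn": "arm_command", "kwargs": {
  "steps": [
    {"slide": [0.001,0.008,0],"rot": [0,0,0],"grip": 0.25},
    {"slide": [0.001,0.008,0],"rot": [0,0,0],"grip": 0.25},
    {"slide": [0.001,0.008,0],"rot": [0,0,0],"grip": 0.25},
    {"slide": [0.001,0.008,0],"rot": [0,0,0],"grip": 0.25},
    {"slide": [0.001,0.008,0],"rot": [0,0,0],"grip": 0.25},
    {"slide": [0.001,0.008,0],"rot": [0,0,0],"grip": 0.25},
    {"slide": [0.001,0.008,0],"rot": [0,0,0],"grip": 0.25},
    {"slide": [0.001,0.008,0],"rot": [0,0,0],"grip": 0.25}
  ]
}}

```text
time: 11.0
ee_pos: [0.5364, -0.0974, 0.0045]
eef_rot: [0.75, 0.662, 0.0, 0.0]
ft_force: [-0.5, -5.1, 3.7]
width: 0.0216
grip_force: 2.2
```

```bash
python3 -c "
from h import *
s=st()
p=snap('top','top6');y=w2b(s['ee_pos'])[1]+.0095+.152;print('front exp',y);lane(p,y)
"
```

```text
t 11.0 tcp [ 0.5364 -0.0974  0.0045] blk [-0.0737 -0.1711] yaw -97.1 tilt [ 0. -0.] F [-0.47 -5.15  3.72] w 0.022 j [-0.52  0.48  0.74  1.92 -0.41  0.9   0.31]
front exp -0.009598105551335806
screen x mm at y -0.03 -106 -40
screen x mm at y -0.07 -106 -40
screen front at x -0.094 -15
screen front at x -0.074 -14
screen front at x -0.054 -15
```

{"fn": "arm_command", "kwargs": {
  "steps": [
    {"slide": [0.0007,0.006,0],"rot": [0,0,0],"grip": 0.25},
    {"slide": [0.0008,0.006,0],"rot": [0,0,0],"grip": 0.25},
    {"slide": [0.0007,0.006,0],"rot": [0,0,0],"grip": 0.25},
    {"slide": [0.0008,0.006,0],"rot": [0,0,0],"grip": 0.25},
    {"slide": [0.0007,0.006,0],"rot": [0,0,0],"grip": 0.25},
    {"slide": [0.0008,0.006,0],"rot": [0,0,0],"grip": 0.25},
    {"slide": [0.0007,0.006,0],"rot": [0,0,0],"grip": 0.25},
    {"slide": [0.0008,0.006,0],"rot": [0,0,0],"grip": 0.25}
  ]
}}

```text
time: 12.05
ee_pos: [0.5422, -0.0493, 0.0043]
eef_rot: [0.749, 0.662, 0.0, -0.0]
ft_force: [-0.1, -1.9, 2.1]
width: 0.0219
grip_force: 1.4
```

{"fn": "arm_command", "kwargs": {
  "steps": [
    {"slide": [0.0007,0.006,0],"rot": [0,0,0],"grip": 0.25},
    {"slide": [0.0008,0.006,0],"rot": [0,0,0],"grip": 0.25},
    {"slide": [0.0007,0.006,0],"rot": [0,0,0],"grip": 0.25},
    {"slide": [0.0008,0.006,0],"rot": [0,0,0],"grip": 0.25},
    {"slide": [0.0007,0.006,0],"rot": [0,0,0],"grip": 0.25},
    {"slide": [0.0008,0.006,0],"rot": [0,0,0],"grip": 0.25},
    {"slide": [0.0007,0.006,0],"rot": [0,0,0],"grip": 0.25},
    {"slide": [0.0008,0.006,0],"rot": [0,0,0],"grip": 0.25}
  ]
}}

```text
time: 13.05
ee_pos: [0.5483, -0.0013, 0.0044]
eef_rot: [0.749, 0.662, 0.0, -0.0]
ft_force: [-0.0, -2.6, 0.2]
width: 0.0217
grip_force: 1.2
```

```bash
python3 -c "
from h import *
s=st();go(-.074,-.0155)
p=snap('top','top7');y=w2b(s['ee_pos'])[1]+.0095+.152;print('front exp',y);lane(p,y)
"
```

```text
t 13.05 tcp [ 0.5483 -0.0013  0.0044] blk [-0.0739 -0.0743] yaw -97.09 tilt [0. 0.] F [-0.05 -2.65  0.18] w 0.022 j [-0.68  0.49  0.72  1.91 -0.41  0.9   0.12]
to (-0.074, -0.0155) slide [0.0072 0.0583]
front exp 0.08723347787123203
screen x mm at y 0.067 -106 -40
screen x mm at y 0.027 -106 -42
screen front at x -0.094 81
screen front at x -0.074 82
screen front at x -0.054 82
```

{"fn": "arm_command", "kwargs": {
  "steps": [
    {"slide": [0.0007,0.006,0],"rot": [0,0,0],"grip": 0.25},
    {"slide": [0.0008,0.006,0],"rot": [0,0,0],"grip": 0.25},
    {"slide": [0.0007,0.006,0],"rot": [0,0,0],"grip": 0.25},
    {"slide": [0.0008,0.006,0],"rot": [0,0,0],"grip": 0.25},
    {"slide": [0.0007,0.006,0],"rot": [0,0,0],"grip": 0.25},
    {"slide": [0.0008,0.006,0],"rot": [0,0,0],"grip": 0.25},
    {"slide": [0.0007,0.006,0],"rot": [0,0,0],"grip": 0.25},
    {"slide": [0.0008,0.006,0],"rot": [0,0,0],"grip": 0.25}
  ]
}}

```text
time: 14.1
ee_pos: [0.5543, 0.0467, 0.0043]
eef_rot: [0.749, 0.662, 0.0, -0.0]
ft_force: [0.2, -1.3, -0.2]
width: 0.0216
grip_force: 0.9
```

```bash
python3 -c "
from h import *
s=st();go(-.074,-.0125)
p=snap('top','top8');y=w2b(s['ee_pos'])[1]+.0095+.152;print('front exp',y);lane(p,y)
im=cv2.imread('pics/top0.png').astype(float).mean(2)[192:206,246:259]
m=np.clip(im-np.median(im)-12,0,None);yy,xx=np.mgrid[192:206,246:259]
# keep the cross only (within 4 px of guess)
k=np.hypot(xx-251.7,yy-198.4)<4;m=m*k
c=[(xx*m).sum()/m.sum(),(yy*m).sum()/m.sum()];w=world(p,[c],0)[0];print('cross',c,w,w2b(w))
big=cv2.resize(cv2.imread('pics/top0.png')[172:226,225:280].astype(np.uint8),None,fx=10,fy=10,interpolation=cv2.INTER_CUBIC)
cv2.imwrite('pics/ch.png',big)
"
```

```text
t 14.1 tcp [0.5543 0.0467 0.0043] blk [-0.0739 -0.0259] yaw -97.09 tilt [0. 0.] F [ 0.22 -1.32 -0.19] w 0.022 j [-0.75  0.5   0.71  1.89 -0.41  0.9   0.04]
to (-0.074, -0.0125) slide [0.0016 0.0133]
front exp 0.13560665740011824
screen x mm at y 0.116 -106 -42
screen x mm at y 0.076 None None
screen front at x -0.094 129
screen front at x -0.074 131
screen front at x -0.054 130
cross [np.float64(251.67768595041323), np.float64(198.15466351829988)] [0.56911838 0.14469373 0.        ] [-0.07134528  0.07318266]
```

View pics/ch.png

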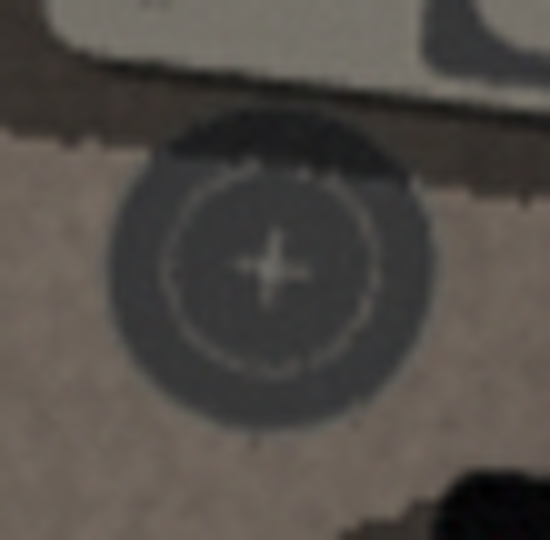

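{"fn": "arm_command", "kwargs": {
  "steps": [
    {"slide": [0.0004,0.003,0],"rot": [0,0,0],"grip": 0.25},
    {"slide": [0.0004,0.003,0],"rot": [0,0,0],"grip": 0.25},
    {"slide": [0.0003,0.003,0],"rot": [0,0,0],"grip": 0.25},
    {"slide": [0.0002,0.002,0],"rot": [0,0,0],"grip": 0.25},
    {"slide": [0.0002,0.0013,0],"rot": [0,0,0],"grip": 0.25},
    {"slide": [0.0001,0.0007,0],"rot": [0,0,0],"grip": 0.25},
    {"slide": [0,0,0],"rot": [0,0,0],"grip": 0.25},
    {"slide": [-0.0005,-0.004,0],"rot": [0,0,0],"grip": 0.25}
  ]
}}

```text
time: 15.15
ee_pos: [0.5554, 0.0557, 0.0044]
eef_rot: [0.749, 0.662, 0.0, -0.0]
ft_force: [-0.5, 0.9, -0.7]
width: 0.0218
grip_force: 0.0
```

{"fn": "arm_command", "kwargs": {
  "steps": [
    {"slide": [-0.001,-0.008,0],"rot": [0,0,0],"grip": 0.25},
    {"slide": [0,-0.005,0.01],"rot": [0,0,0],"grip": 0.25},
    {"slide": [0,-0.01,0.03],"rot": [0,0,0],"grip": 0.25},
    {"slide": [0,-0.03,0.03],"rot": [0,0,0],"grip": 0.25},
    {"slide": [0,-0.04,0.03],"rot": [0,0,0],"grip": 0.25},
    {"slide": [0,-0.05,0.01],"rot": [0,0,0],"grip": 0.25},
    {"slide": [0,-0.05,0],"rot": [0,0,0],"grip": 0.25},
    {"slide": [0,-0.04,0],"rot": [0,0,0],"grip": 0.25}
  ]
}}

```text
time: 16.15
ee_pos: [0.5541, -0.1803, 0.1155]
eef_rot: [0.75, 0.661, 0.0, 0.001]
ft_force: [0.0, -0.1, -0.0]
width: 0.0219
grip_force: 0.0
```

```bash
python3 -c "
from h import *
s=st();go(.001,.1065)
p=snap('top','top9');t=phone(p,b2w(-.074,.073));print(t,w2b(t[0]),'rel yaw',t[1]+7.15)
im=cv2.imread('pics/top9.png')[145:285,225:425]
im=cv2.convertScaleAbs(im,alpha=1.6)
cv2.imwrite('pics/crop9.png',cv2.resize(im,None,fx=4,fy=4,interpolation=cv2.INTER_CUBIC))
"
```

```text
t 16.15 tcp [ 0.5541 -0.1803  0.1155] blk [-0.0458 -0.2512] yaw -97.18 tilt [ 0.001 -0.   ] F [ 0.04 -0.12 -0.  ] w 0.022 j [-0.44  0.42  0.84  1.74 -0.34  1.13  0.39]
to (0.001, 0.1065) slide [0.0909 0.3491]
(array([0.5666451, 0.1454829], dtype=float32), np.float32(-6.7098403), [np.float32(0.07653097), np.float32(0.15101731)]) [-0.07389756  0.07365785] rel yaw 0.4401598
```

View pics/crop9.png

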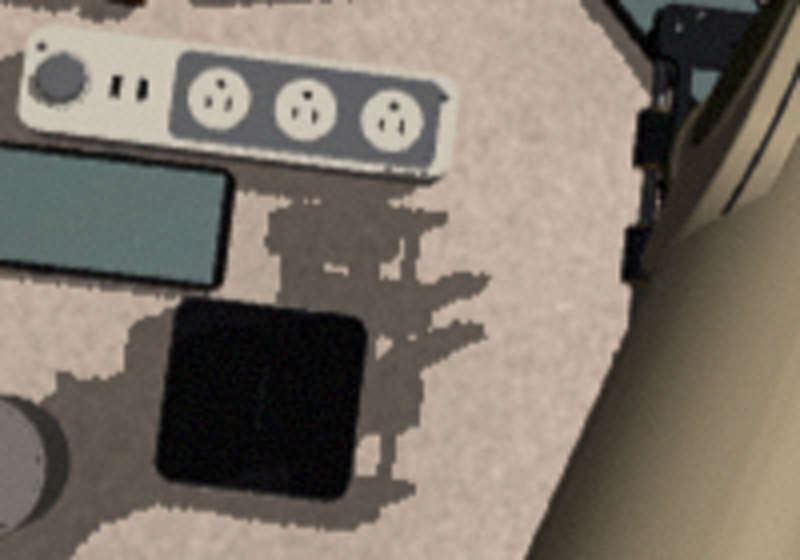

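The crop shows the phone's rear end at crop (222,230), parallel to the block. Its measured centre is within 0.5 mm of the charger along the lane and 2.5 mm across, which the gap's width fixes. Next is the switch at about (0.6455, 0.1697), with the fingers shut.

{"fn": "arm_command", "kwargs": {
  "steps": [
    {"slide": [0.0114,0.0437,0],"rot": [0,0,0],"grip": 0},
    {"slide": [0.0114,0.0437,0],"rot": [0,0,0],"grip": 0},
    {"slide": [0.0114,0.0437,0],"rot": [0,0,0],"grip": 0},
    {"slide": [0.0114,0.0437,0],"rot": [0,0,0],"grip": 0},
    {"slide": [0.0114,0.0437,0],"rot": [0,0,0],"grip": 0},
    {"slide": [0.0114,0.0437,0],"rot": [0,0,0],"grip": 0},
    {"slide": [0.0115,0.0439,0],"rot": [0,0,0],"grip": 0},
    {"slide": [0.0115,0.0439,0],"rot": [0,0,0],"grip": 0}
  ]
}}

```text
time: 17.2
ee_pos: [0.6461, 0.1736, 0.1152]
eef_rot: [0.75, 0.662, 0.0, 0.0]
ft_force: [0.9, 0.8, 1.1]
width: 0.0003
grip_force: 0.0
```

{"fn": "arm_command", "kwargs": {
  "steps": [
    {"slide": [0,0,-0.015],"rot": [0,0,0],"grip": 0},
    {"slide": [0,0,-0.02],"rot": [0,0,0],"grip": 0},
    {"slide": [0,0,-0.015],"rot": [0,0,0],"grip": 0},
    {"slide": [0,0,-0.008],"rot": [0,0,0],"grip": 0},
    {"slide": [0,0,0],"rot": [0,0,0],"grip": 0},
    {"slide": [0,0,0],"rot": [0,0,0],"grip": 0},
    {"slide": [0,0,0],"rot": [0,0,0],"grip": 0},
    {"slide": [0,0,0],"rot": [0,0,0],"grip": 0}
  ]
}}

```text
time: 18.2
ee_pos: [0.6459, 0.1724, 0.0568]
eef_rot: [0.749, 0.662, 0.0, 0.0]
ft_force: [0.1, 0.8, 0.2]
width: 0.0005
grip_force: 0.0
```

```bash
python3 -c "
from h import *
s=st()
p=eyes.camera('scene')
im=np.asarray(p['pixels'])[:,:,::-1][170:270,280:420];im=cv2.convertScaleAbs(im,alpha=1.6)
cv2.imwrite('pics/sc10.png',cv2.resize(im,None,fx=5,fy=5,interpolation=cv2.INTER_CUBIC))
"
```

```text
t 18.2 tcp [0.6459 0.1724 0.0568] blk [0.0014 0.1102] yaw -97.09 tilt [0.001 0.   ] F [0.09 0.84 0.19] w 0.0 j [-0.82  0.65  0.69  1.54 -0.44  1.11 -0.15]
```

View pics/sc10.png

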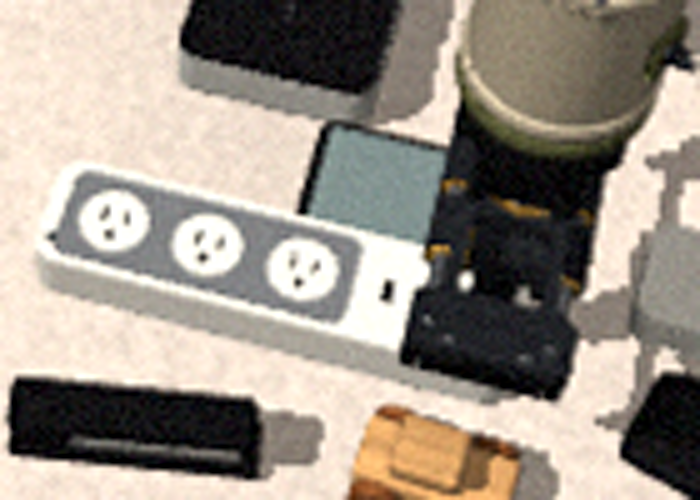

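The scene crop shows the shut gripper over the block's switch end, with the phone lying beside it. I correct y by -2.7 mm and press.

{"fn": "arm_command", "kwargs": {
  "steps": [
    {"slide": [-0.0004,-0.0027,0],"rot": [0,0,0],"grip": 0},
    {"slide": [0,0,-0.006],"rot": [0,0,0],"grip": 0},
    {"slide": [0,0,-0.004],"rot": [0,0,0],"grip": 0},
    {"slide": [0,0,-0.002],"rot": [0,0,0],"grip": 0},
    {"slide": [0,0,-0.002],"rot": [0,0,0],"grip": 0},
    {"slide": [0,0,-0.0015],"rot": [0,0,0],"grip": 0},
    {"slide": [0,0,0],"rot": [0,0,0],"grip": 0},
    {"slide": [0,0,0],"rot": [0,0,0],"grip": 0}
  ]
}}

```text
time: 19.25
ee_pos: [0.6452, 0.1695, 0.0415]
eef_rot: [0.75, 0.662, -0.0, -0.0]
ft_force: [-5.7, -1.5, 8.4]
width: 0.0006
grip_force: 4.4
```

{"fn": "arm_command", "kwargs": {
  "steps": [
    {"slide": [0,0,-0.0005],"rot": [0,0,0],"grip": 0},
    {"slide": [0,0,0],"rot": [0,0,0],"grip": 0},
    {"slide": [0,0,0],"rot": [0,0,0],"grip": 0},
    {"slide": [0,0,0.004],"rot": [0,0,0],"grip": 0},
    {"slide": [0,0,0.006],"rot": [0,0,0],"grip": 0},
    {"slide": [0,0,0.02],"rot": [0,0,0],"grip": 0},
    {"slide": [0,0,0.04],"rot": [0,0,0],"grip": 0},
    {"slide": [0,0,0.05],"rot": [0,0,0],"grip": 0}
  ]
}}

```text
time: 20.25
ee_pos: [0.645, 0.1696, 0.1621]
eef_rot: [0.749, 0.662, -0.0, 0.0]
ft_force: [0.8, 0.4, 0.2]
width: 0.0005
grip_force: 0.0
```

{"fn": "arm_command", "kwargs": {
  "steps": [
    {"slide": [0,-0.03,0.03],"rot": [0,0,0],"grip": 0},
    {"slide": [0,-0.05,0.02],"rot": [0,0,0],"grip": 0},
    {"slide": [0,-0.05,0],"rot": [0,0,0],"grip": 0},
    {"slide": [0,-0.05,0],"rot": [0,0,0],"grip": 0},
    {"slide": [0,-0.05,0],"rot": [0,0,0],"grip": 0},
    {"slide": [0,-0.05,0],"rot": [0,0,0],"grip": 0},
    {"slide": [0,-0.03,0],"rot": [0,0,0],"grip": 0},
    {"slide": [0,0,0],"rot": [0,0,0],"grip": 0}
  ]
}}

```text
time: 21.25
ee_pos: [0.6447, -0.1442, 0.2118]
eef_rot: [0.751, 0.66, -0.0, 0.001]
ft_force: [-0.3, -0.2, 0.6]
width: 0.0004
grip_force: 0.0
```

```bash
python3 -c "
from h import *
s=st()
p=snap('top','top11');t=phone(p,b2w(-.074,.073));print(t,w2b(t[0]),'rel yaw',t[1]+7.15)
im=cv2.imread('pics/top11.png')[95:285,125:375]
im=cv2.convertScaleAbs(im,alpha=1.6)
cv2.imwrite('pics/crop11.png',cv2.resize(im,None,fx=3,fy=3,interpolation=cv2.INTER_CUBIC))
"
```

```text
t 21.25 tcp [ 0.6447 -0.1442  0.2118] blk [ 0.0396 -0.204 ] yaw -97.38 tilt [ 0.001 -0.002] F [-0.25 -0.2   0.64] w 0.0 j [-0.42  0.52  0.83  1.41 -0.38  1.38  0.28]
(array([0.56666213, 0.14512798], dtype=float32), np.float32(-6.709815), [np.float32(0.076414175), np.float32(0.15148464)]) [-0.07383647  0.07330781] rel yaw 0.44018507
```

View pics/crop11.png

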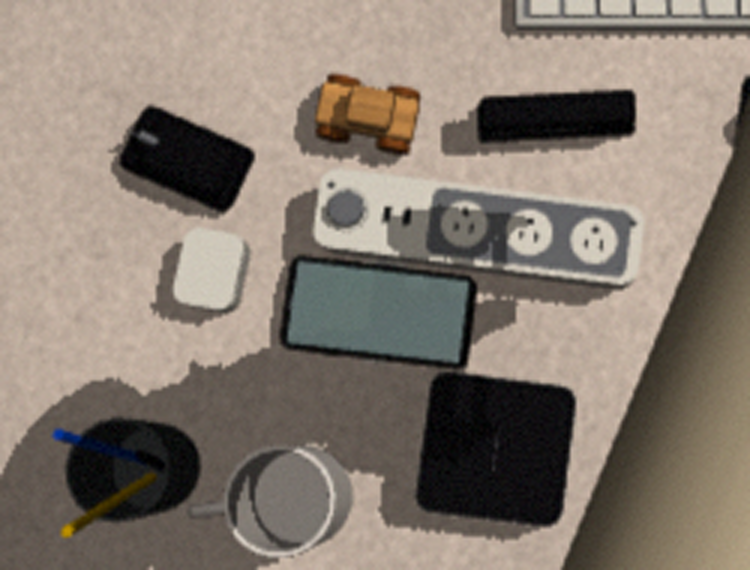

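The crop shows the phone centred on the charging spot (crop 378,310), the switch released, and every bystander in its place. The tip went about 5 mm below the cap's rest height and met 8 N, more than the 4 N that full travel needs. Handing in.

```bash
python3 -c "
from h import *
print(order.close_job())"
```

```text
the job is handed in; nothing more can be done
None
```

The job is handed in at about 21 s: the phone was pushed flat through the gap and sits about 2.5 mm off the charging spot's centre by camera measurement, and the switch was then pressed about 5 mm and released, with nothing else seen to have moved.

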